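# Sweep the turn-buttons off a specimen frame

### The arm

A 6-joint arm with a two-finger parallel gripper is mounted at the origin on the work surface. World frame = base frame: x ahead of the robot, y to its left, z up, the work surface at z = 0. Lengths are in mm, angles in rad, forces in N, time in s.
With the tool pointing down it reaches from about 350 to 775 mm from the base axis. Payload 7.3 kg.
Tool frame: the origin (TCP) lies at the centre of the arm's flange, where the gripper is bolted on; the fingertips stand 178 mm ahead of it and the grasp point (between the pads) lies 159 mm ahead of it; z points along the fingers, y is the direction in which the jaws open and shut (so a half turn about z gives the same grasp; the last joint's range is limited). The gripper opens to 92 mm and grips with 3 to 60 N. Pads are 19 mm wide; open, the fingers measure 130 mm over their backs; the gripper's body (75 mm by 190 mm) begins 47 mm behind the grasp point.
Start: joints at [-1.275, 0.342, 1.524, -0, 1.275, -0.146], TCP at [224.492, -474.585, 404.741] pointing down, gripper open.
Joint ranges: [-2.53, 2.53], [-0.77, 2.02], [0.04, 2.7], [-1, 4.14], [0.28, 2.66], [-3.11, 3.11]. Speed limits (rad/s): [2.57, 2.57, 3.14, 3.14, 3.14, 3.14].

### API

Orientations are given as [roll, pitch, yaw] about the fixed x, y, z axes, in that order (R = Rz(yaw) Ry(pitch) Rx(roll)).
In Python, from plant import get_obs, capture, close_job gives the robot as it stands. The module is installed in compiled form; this text tells all that it offers.
- The arm moves only by the shell command python3 -m pendant 'ROWS'. ROWS is JSON, a list of rows, each a list of 3 entries, a list of its own where there are three numbers: the shift along the tool's x, y, z in m, then the turn, a rotation vector about the tool's x, y, z in rad, then the finger opening in m, from 0 to 0.0918. In form: [[[tx, ty, tz], [wx, wy, wz], fingers], ...]. A call has 1 to 10 rows; each row is the pose to reach, as a shift and turn from the pose commanded when the call began, along the tool's axes at that moment; what a row does not reach only later rows make up. A row lasts 1/12 s, in which the tool goes at most 41.7 mm and 7.16 degrees, less where a joint would pass 70% of its speed; a pose out of reach is approached as far as the arm can. A call with a gripper value outside its range is refused whole. The fingers move at their own pace and stop on an object; the grip force is fixed at half the most. Time passes only in rows, so rows that repeat a pose let the fingers close. It gives the time, the measured TCP pose, the force and the opening at its end, in the units of the state.
- get_obs(): the state, without advancing time (a new reading comes with each control period).
- capture(name): name is "scene" or "top"; returns a dict with "color" (420x560x3 uint8, red, green, blue), "mtx" (3x3 intrinsics, pixels), "rvec" (rotation vector, rad) and "tvec" (3), from world to camera coordinates, as OpenCV has them. Camera axes: x right, y down, z forward; pixel columns grow to the right and rows downward; lengths in mm; the calibration is good to about 2 mm. A picture is of the moment at which its call begins. There is no depth.
- close_job(): hands the job in, once; it reports no verdict.
The state is a dict: "time": time; "joint_positions": joint angles; "dq": joint speeds; "tau": joint torques, N m; "tool_pos": TCP position; "tcp_rot": TCP orientation; "contact_force": force on the tool from outside, world axes, zero at the start; "moment": the same for the moment, N m; "grip_width": finger opening in mm.
Only numpy, scipy, OpenCV 4.12 (cv2) and the standard library are available. Lean on these libraries where they do the work, as an engineer would, in place of code of your own. Each camera call takes 0.05 s, during which the arm holds its last target. There are 200 camera calls.

### The job

Free the mounting board in the aluminium frame: starting at the corner with the red plate, trace the inner edge of the near rail and then of the left rail (as the robot sees them) with the closed fingertips just above the board, so that each of the five orange turn-buttons in turn is pushed round, away from the red plate, until it lies along its rail and no longer overhangs the window. Go gently, push the buttons without pinching them, keep the arm and fingers off the white board, do not lift or shift the board, and leave everything else where it stands; finish clear of everything.

Things in the scene. Friction and masses are not known exactly. Their poses are not given: they have to be found in the camera images.
- frame: Fixed flat frame of 40 mm wide aluminium rails, outside 320 (its x) by 400 (its y) mm, window 240 by 320 mm, rail tops 40 mm above the table. Origin: its centre, on the table; x points to its far rail, y to its left rail. A red plate marks the corner (-140, -180) mm, where the tracing starts. Nothing stands on the rails but five orange turn-buttons: three on the near rail, two on the left.
- sheet: White loose mounting board, 236 (x) by 316 (y) by 6 mm, 0.6 kg, lying in the frame's window, with a flat dried grass on it; origin: centre of its underside, 31 mm above the table. Its top is 37 mm above the table, 3 mm below the rail tops. Its axes are those of the frame.
- tab1 (a joint): Angle (rad) of the first turn-button from the red plate: a bar 12 mm wide, 40 to 56 mm above the table, reaching 54 mm from its upright pivot at (-146, -90) mm in the frame. 0: pointing across the window to the frame's +x; grows counter-clockwise from above as it folds to +y. 1.57: along the rail; above 1.14 off the window. Range -0.35 to 1.75, starts within 0.3 of 0. About 1 N at its end turns it; it stays put.
- tab1_end (a point): Outer end of the first turn-button, on the top of the bar: 54 mm from its pivot, 56 mm above the table
- tab2 (a joint): Angle (rad) of the second turn-button from the red plate: a bar 12 mm wide, 40 to 56 mm above the table, reaching 54 mm from its upright pivot at (-146, -15) mm in the frame. 0: pointing across the window to the frame's +x; grows counter-clockwise from above as it folds to +y. 1.57: along the rail; above 1.14 off the window. Range -0.35 to 1.75, starts within 0.3 of 0. About 1 N at its end turns it; it stays put.
- tab2_end (a point): Outer end of the second turn-button, on the top of the bar: 54 mm from its pivot, 56 mm above the table
- tab3 (a joint): Angle (rad) of the third turn-button from the red plate: a bar 12 mm wide, 40 to 56 mm above the table, reaching 54 mm from its upright pivot at (-146, 60) mm in the frame. 0: pointing across the window to the frame's +x; grows counter-clockwise from above as it folds to +y. 1.57: along the rail; above 1.14 off the window. Range -0.35 to 1.75, starts within 0.3 of 0. About 1 N at its end turns it; it stays put.
- tab3_end (a point): Outer end of the third turn-button, on the top of the bar: 54 mm from its pivot, 56 mm above the table
- tab4 (a joint): Angle (rad) of the fourth turn-button from the red plate: a bar 12 mm wide, 40 to 56 mm above the table, reaching 54 mm from its upright pivot at (-60, 186) mm in the frame. 0: pointing across the window to the frame's -y; grows counter-clockwise from above as it folds to +x. 1.57: along the rail; above 1.14 off the window. Range -0.35 to 1.75, starts within 0.3 of 0. About 1 N at its end turns it; it stays put.
- tab4_end (a point): Outer end of the fourth turn-button, on the top of the bar: 54 mm from its pivot, 56 mm above the table
- tab5 (a joint): Angle (rad) of the fifth turn-button from the red plate: a bar 12 mm wide, 40 to 56 mm above the table, reaching 54 mm from its upright pivot at (15, 186) mm in the frame. 0: pointing across the window to the frame's -y; grows counter-clockwise from above as it folds to +x. 1.57: along the rail; above 1.14 off the window. Range -0.35 to 1.75, starts within 0.3 of 0. About 1 N at its end turns it; it stays put.
- tab5_end (a point): Outer end of the fifth turn-button, on the top of the bar: 54 mm from its pivot, 56 mm above the table
- weight: brass cylinder 26 mm across, 25 mm tall, loose on the board at least 50 mm from the edges to be traced; origin: centre of its underside. Leave alone
- jar: amber jar 60 mm across, 75 mm tall, loose on the table, origin at its underside. Leave alone
- glue: white bottle 44 mm across, 110 mm tall, loose on the table, origin at its underside. Leave alone
- loupe: black standing magnifier 44 mm across, 46 mm tall, loose on the table, origin at its underside. Leave alone
- brush: brush lying on the table at the right, origin under its middle. Leave alone

How it is judged (in metres and radians):
On the way, in this order (a step that is already met when the one before it is completed fails the run):
1. the first turn-button from the red plate is folded along its rail, off the window (value of joint tab1 above 1.14 rad), for 0.1 s.
2. the second turn-button from the red plate is folded along its rail, off the window (value of joint tab2 above 1.14 rad), for 0.1 s.
3. the third turn-button from the red plate is folded along its rail, off the window (value of joint tab3 above 1.14 rad), for 0.1 s.
4. the fourth turn-button from the red plate is folded along its rail, off the window (value of joint tab4 above 1.14 rad), for 0.1 s.
5. the fifth turn-button from the red plate is folded along its rail, off the window (value of joint tab5 above 1.14 rad), for 0.1 s.
At the end, for the whole second after the job is handed in: All five turn-buttons stand above 1.14 rad (off the window) and still; the board lies flat within 6 mm of its start and the other loose things within 15 mm of theirs (value of joint each of tab1, tab2, tab3, tab4, tab5 above 1.14 rad and velocity of joint tab1 between -0.05 and 0.05 rad/s and velocity of joint tab2 between -0.05 and 0.05 rad/s and velocity of joint tab3 between -0.05 and 0.05 rad/s and velocity of joint tab4 between -0.05 and 0.05 rad/s and velocity of joint tab5 between -0.05 and 0.05 rad/s and distance of sheet from where it was at the start of the episode below 0.006 m and angle between sheet's own z axis and vertical below 0.03 rad and linear speed of sheet below 0.02 m/s and distance of each of weight, jar, glue, loupe, brush from where it was at the start of the episode below 0.015 m); the robot touches nothing.
It fails at once if fingers or arm press on the mounting board with more than 1 N (contact force between the arm and sheet above 1 N).
It fails at once if fingers press on the mounting board with more than 1 N (contact force between the fingers and sheet above 1 N).
It fails at once if the frame or its turn-buttons are pushed or pinched with more than 20 N by fingers or arm (contact force between any of the fingers, the arm and frame above 20 N).
It fails at once if the board is lifted or shifted by more than 6 mm (distance of sheet from where it was at the start of the episode above 0.006 m).
It fails at once if another loose thing is moved or lifted by more than 15 mm (distance of any of weight, jar, glue, loupe, brush from where it was at the start of the episode above 0.015 m).
It also fails if it takes over 51 s, if anything falls off the work surface, if the arm or the gripper's body presses on something with over 40 N, if the wrist force passes 120 N, or if a joint passes its speed limit or range.

## Working session

There is one attempt and no reset: what is moved stays moved. The work goes in short steps, Python scripts to look and compute and a shell command to move; the robot and the scene stay as the last step left them, time stands still between calls to the robot, and variables do not carry over. Pictures are saved under pics/ and viewed, about 8 in all and at most 12, crops included, and the job is handed in when it is done.

```bash
mkdir -p pics; python3 - <<'E'
from plant import *
import cv2
o=get_obs();print(o)
for n in("top","scene"):
    c=capture(n);cv2.imwrite(f"pics/{n}0.png",c["color"][:,:,::-1]);print(n,c["mtx"],c["rvec"],c["tvec"])
E
```

```text
{'time': 0.0, 'joint_positions': array([-1.27499942e+00,  3.42709075e-01,  1.52502564e+00, -2.74115822e-05,
        1.27543180e+00, -1.46010077e-01]), 'dq': array([ 0.00084444, -0.00167595,  0.00064366,  0.00040756,  0.00023427,
        0.00057125]), 'tau': array([ 6.16506495e-04, -4.31245852e+01, -2.44224644e+01,  7.17214379e-02,
        5.58446324e-02, -1.31451679e-04]), 'tool_pos': array([ 224.4452908 , -474.44347475,  404.04883485]), 'tcp_rot': array([-3.14003172e+00, -2.03051670e-04,  4.41814830e-01]), 'contact_force': array([ 0.03918719, -0.6829564 ,  0.65824107]), 'moment': array([0.02029755, 0.00905144, 0.04010583]), 'grip_width': 91.72854612134233}
top [[506.83641691   0.         275.84166041]
 [  0.         506.83641691 211.25581999]
 [  0.           0.           1.        ]] [ 2.16937008 -2.19001228  0.09850843] [   6.29273692  512.59228649 1570.60241812]
scene [[398.05484421   0.         272.27287094]
 [  0.         398.05484421 213.62078075]
 [  0.           0.           1.        ]] [ 1.26522539  2.11581047 -1.06291632] [ 255.83960247 -209.30357986 1605.6264102 ]
```

View pics/top0.png

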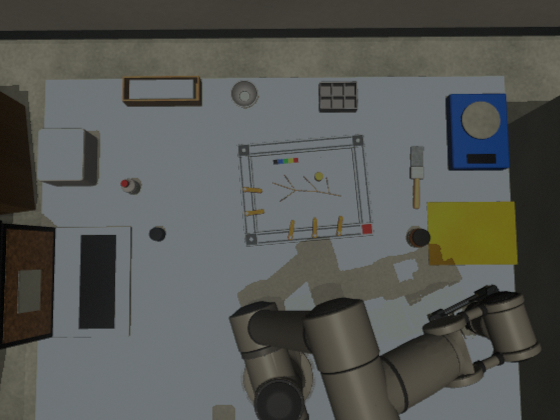

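View pics/scene0.png

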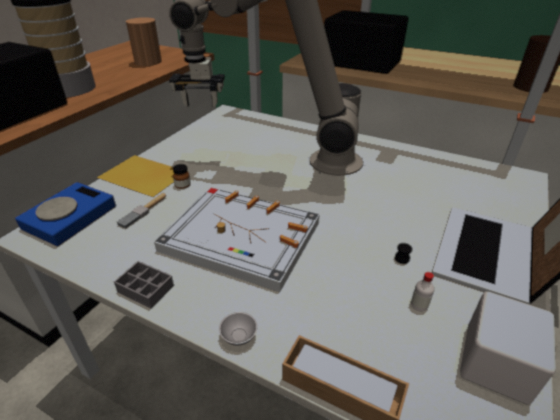

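The top view shows the frame with its red plate at (368,229), other corners at about (251,239), (244,150) and (358,141). The buttons run along the near and left rails, and the weight is at (319,176). The scene view agrees. Next I'll measure the pose.

```bash
cat > h.py <<'E'
import numpy as np, cv2
from plant import *
def ray(c,px,z):
    R=cv2.Rodrigues(c["rvec"])[0];t=np.ravel(c["tvec"]);o=-R.T@t
    p=cv2.undistortPoints(np.array(px,float).reshape(-1,1,2),c["mtx"],None)[:,0]
    d=np.c_[p,np.ones(len(p))]@R
    return o+d*((z-o[2])/d[:,2])[:,None]
def proj(c,P): return cv2.projectPoints(np.array(P,float).reshape(-1,3),c["rvec"],c["tvec"],c["mtx"],None)[0][:,0]
def f2w(P,F):
    P=np.array(P,float).reshape(-1,3);a=F[2];return P@np.array([[np.cos(a),np.sin(a),0],[-np.sin(a),np.cos(a),0],[0,0,1]])+[F[0],F[1],0]
PIV=np.array([[-146,-90],[-146,-15],[-146,60],[-60,186],[15,186]])
def blobs(c):
    h=cv2.cvtColor(c["color"],cv2.COLOR_RGB2HSV)
    m=cv2.inRange(h,(8,130,90),(22,255,255)); n,l,s,ce=cv2.connectedComponentsWithStats(m)
    return m,l,s,ce
E
python3 - <<'E'
from h import *
from scipy.optimize import least_squares
c=capture("top"); s=capture("scene")
F0=None
px=[(368,229),(251,239),(244,150),(358,141)]
W=ray(c,px,40);print(W.round(0))
for cc,n in((c,"top"),(s,"scene")):
    m,l,st,ce=blobs(cc)
    for i in range(1,len(st)):
        if 12<st[i][4]<400: print(n,ce[i].round(1),st[i], ray(cc,[ce[i]],50)[0].round(0))
    h=cv2.cvtColor(cc["color"],cv2.COLOR_RGB2HSV); r=cv2.inRange(h,(0,150,90),(5,255,255))|cv2.inRange(h,(174,150,90),(180,255,255))
    k,l,st,ce=cv2.connectedComponentsWithStats(r)
    for i in range(1,k):
        if st[i][4]>15: print(n,"red",ce[i],st[i],ray(cc,[ce[i]],41)[0].round(0))
cv2.imwrite("pics/z1.png",cv2.resize(c["color"][125:255,230:385,::-1],None,fx=5,fy=4.6,interpolation=cv2.INTER_CUBIC))
E
```

```text
[[ 453. -284.   40.]
 [ 426.   79.   40.]
 [ 705.  100.   40.]
 [ 731. -259.   40.]]
top [252.4 189.6] [246 188  13   4  38] [578.  74.  50.]
top [255.  211.9] [248 210  16   5  43] [509.  66.  50.]
top [339.7 223.2] [338 216   5  15  44] [ 471. -195.   50.]
top [314.4 226.1] [313 218   4  16  45] [ 463. -117.   50.]
top [291.  229.3] [289 223   5  13  34] [454. -44.  50.]
top red [123.85714286 182.82142857] [121 180   6   7  28] [604. 474.  41.]
top red [366.75       228.54411765] [363 224   9   9  68] [ 455. -280.   41.]
scene [230.2 196.2] [226 193  11   9  32] [ 466. -198.   50.]
scene [251.9 201. ] [247 197  11  10  37] [ 456. -120.   50.]
scene [271.8 206.6] [267 202  12  11  43] [453. -47.  50.]
scene [220.4 225.1] [218 223   6   5  27] [ 609. -139.   50.]
scene [296.8 226.8] [289 223  18   9  83] [508.  68.  50.]
scene [288.  240.5] [281 236  17  11  69] [577.  73.  50.]
scene red [211.9  190.25] [209 189   7   4  20] [ 454. -281.   41.]
scene red [428.68421053 275.18421053] [425 273   8   6  38] [519. 456.  41.]
```

View pics/z1.png

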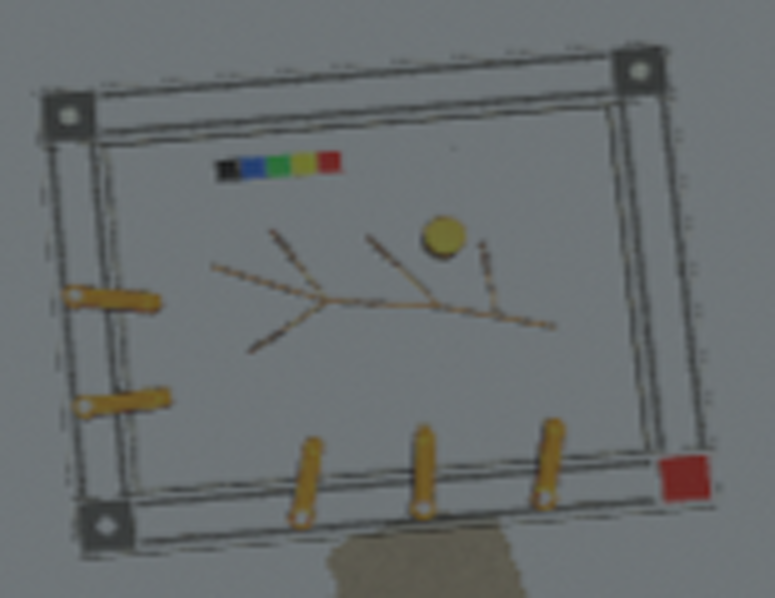

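The crop shows the corner plates, the five pivots (light dots) and the bar ends clearly. I'll fit the frame pose to these points.

```bash
python3 - <<'E'
from h import *
from scipy.optimize import least_squares
c=capture("top");s=capture("scene")
P=lambda a:(np.array(a,float)+.5)/[5,4.6]-.5+[230,125]
cor=P([(68,115),(639,71),(107,525),(686,478)]); CF=[(140,180,41),(140,-180,41),(-140,180,41),(-140,-180,41)]
piv=P([(545,496),(423,508),(301,518),(85,405),(75,296)]); PF=np.c_[PIV,np.full(5,57)]
tip=P([(553,420),(424,428),(315,437),(170,397),(160,302)])
X=np.vstack([CF,PF]);Y=np.vstack([cor,piv])
r=least_squares(lambda F:(proj(c,f2w(X,[F[0],F[1],F[2]]))-Y).ravel(),[580,-90,.07],x_scale=[1,1,.01])
F=r.x;print(F,r.fun.reshape(-1,2).round(2))
T=ray(c,tip,50); a=-F[2]; L=(T[:,:2]-F[:2])@np.array([[np.cos(F[2]),-np.sin(F[2])],[np.sin(F[2]),np.cos(F[2])]])
d=L-PIV; print(d.round(1)); print([np.arctan2(v[1],v[0]).round(2) for v in d[:3]],[np.arctan2(v[0],-v[1]).round(2) for v in d[3:]])
# scene check: red plate and button centroids
print("scene red pred",proj(s,f2w([(-140,-180,41)],F)))
ang=[np.arctan2(v[1],v[0]) for v in d[:3]]+[np.arctan2(v[0],-v[1]) for v in d[3:]]
mid=[(PIV[i]+24*np.array([np.cos(t),np.sin(t)] if i<3 else [np.sin(t),-np.cos(t)])) for i,t in enumerate(ang)]
print("scene mid pred",proj(s,f2w(np.c_[mid,np.full(5,54)],F)).round(1).tolist())
np.save("F.npy",F)
E
```

```text
[ 5.80142061e+02 -8.89047326e+01  7.92112634e-02] [[ 0.14  0.17]
 [ 0.05 -0.18]
 [-0.11  0.05]
 [-0.1  -0.04]
 [ 0.06  0.32]
 [ 0.1  -0.12]
 [ 0.1  -0.12]
 [-0.1   0.18]
 [-0.14 -0.27]]
[[ 51.5 -10.8]
 [ 53.2  -6. ]
 [ 53.1 -13.4]
 [  1.9 -52.7]
 [ -8.6 -52.1]]
[np.float64(-0.21), np.float64(-0.11), np.float64(-0.25)] [np.float64(0.04), np.float64(-0.16)]
scene red pred [[212.19932204 190.48565685]]
scene mid pred [[231.3, 195.5], [252.1, 200.9], [272.4, 205.9], [296.8, 225.7], [288.0, 239.8]]
```

Frame fit is (580.1, −88.9) mm with yaw 0.079. Residuals are under 0.35 px, about 1 mm, and the scene camera agrees to within about 1 px. The bars measure 52–54 mm against 54 given, and their angles are −0.25 to 0.04.

Plan for the closed fingers (19 mm across, 38 mm along), with tips about 9 mm above the board:
- **Near rail:** centre line at frame x = −120.5, moving +y from −157 to 151.
- **Left rail:** then +x along y = 151 to x = 95.

That passes the pivots with 16 mm to spare and folds each bar to about 1.4 rad.

```bash
python3 -m pendant '[[[0.02,-0.006,0],[0,0,0.04],0],[[0.055,-0.016,0],[0,0,0.08],0],[[0.09,-0.026,0],[0,0,0.12],0],[[0.125,-0.036,0],[0,0,0.16],0],[[0.16,-0.047,0],[0,0,0.2],0],[[0.195,-0.057,0],[0,0,0.24],0],[[0.23,-0.067,0],[0,0,0.28],0],[[0.265,-0.077,0.02],[0,0,0.32],0],[[0.3,-0.087,0.045],[0,0,0.3626],0],[[0.318,-0.0926,0.06],[0,0,0.3626],0]]'
python3 -c "
from h import *
F=np.load('F.npy');o=get_obs();print(o['tool_pos'],o['tcp_rot'],o['joint_positions'],o['grip_width'])
L=f2w([o['tool_pos']-np.array([F[0],F[1],0])],[0,0,-F[2]]);print(L)
c=capture('scene');cv2.imwrite('pics/s2.png',cv2.resize(c['color'][80:290,120:400,::-1],None,fx=2.8,fy=2.8,interpolation=cv2.INTER_CUBIC))"
```

```text
time: 1.13
tool_pos: [474.1, -252.4, 343.3]
tcp_rot: [-3.141, -0.0, 0.079]
contact_force: [-0.0, 0.3, -0.9]
grip_width: 29.8
[ 474.06805776 -252.35346642  343.32473344] [-3.14077131e+00 -1.45305553e-04  7.88510625e-02] [-6.32095908e-01  4.20509886e-01  1.58361717e+00  7.90073911e-04
  1.13789158e+00  8.59517701e-01] 29.817545465968262
[[-118.6748467  -154.54275651  343.32473344]]
```

View pics/s2.png

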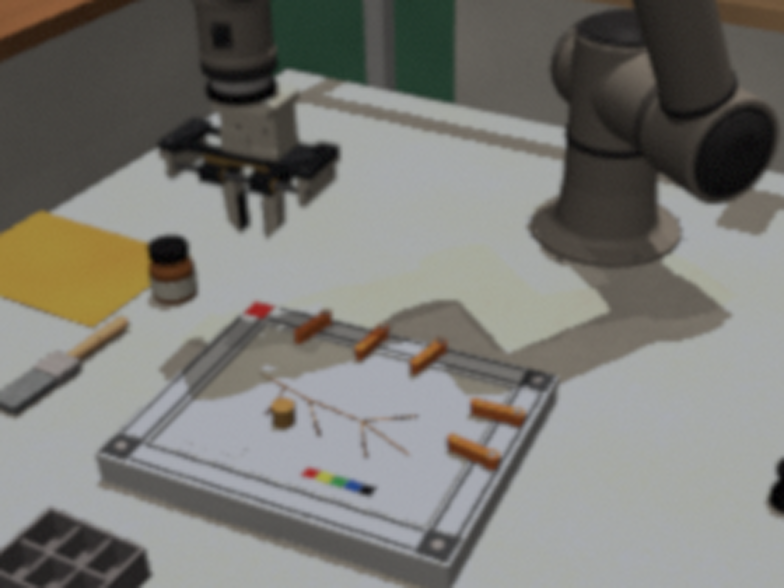

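The fingers are over the red-plate corner and still closing (30 mm open); nothing else has moved. I'll settle and come down partway.

```bash
python3 -m pendant '[[[0,0,0],[0,0,0],0],[[0,0,0],[0,0,0],0],[[0,0,0],[0,0,0],0],[[0,0,0.01],[0,0,0],0],[[0,0,0.025],[0,0,0],0],[[0,0,0.04],[0,0,0],0],[[0,0,0.055],[0,0,0],0],[[0,0,0.065],[0,0,0],0],[[0,0,0.07],[0,0,0],0],[[0,0,0.07],[0,0,0],0]]'
cat > st.py <<'E'
from h import *
F=np.load('F.npy');o=get_obs()
print("frame xyz",f2w([o['tool_pos']-np.array([F[0],F[1],0])],[0,0,-F[2]]).round(1),"F",f2w([o['contact_force']],[0,0,-F[2]]).round(1),o['tcp_rot'].round(4),o['grip_width'].round(1),o['time'])
E
python3 st.py
```

```text
time: 2.02
tool_pos: [471.9, -255.3, 273.9]
tcp_rot: [-3.141, 0.001, 0.078]
contact_force: [0.1, -0.5, 0.2]
grip_width: 0.5Traceback (most recent call last):
  File "st.py", line 3, in <module>
    print("frame xyz",f2w([o['tool_pos']-np.array([F[0],F[1],0])],[0,0,-F[2]]).round(1),"F",f2w([o['contact_force']],[0,0,-F[2]]).round(1),o['tcp_rot'].round(4),o['grip_width'].round(1),o['time'])
                                                                                                                                                                 ^^^^^^^^^^^^^^^^^^^^^
AttributeError: 'float' object has no attribute 'round'
```

```bash
sed -i "s/,o\['grip_width'\].round(1)/,o['grip_width']/" st.py
python3 -m pendant '[[[0,0,0.012],[0,0,0],0],[[0,0,0.026],[0,0,0],0],[[0,0,0.038],[0,0,0],0],[[0,0,0.046],[0,0,0],0],[[0,0,0.049],[0,0,0],0],[[0,0,0.049],[0,0,0],0],[[0,0,0.049],[0,0,0],0]]'
python3 st.py; python3 -c "
from h import *
c=capture('scene');cv2.imwrite('pics/s3.png',cv2.resize(c['color'][140:260,150:330,::-1],None,fx=4.4,fy=4.4,interpolation=cv2.INTER_CUBIC))"
```

```text
time: 2.6
tool_pos: [472.6, -255.2, 226.4]
tcp_rot: [3.141, -0.001, 0.079]
contact_force: [1.1, -0.4, 0.1]
grip_width: 0.4
frame xyz [[-120.4 -157.2  226.4]] F [[ 1.  -0.5  0.1]] [ 3.1408e+00 -8.0000e-04  7.9200e-02] 0.4036427499907245 2.6
```

View pics/s3.png

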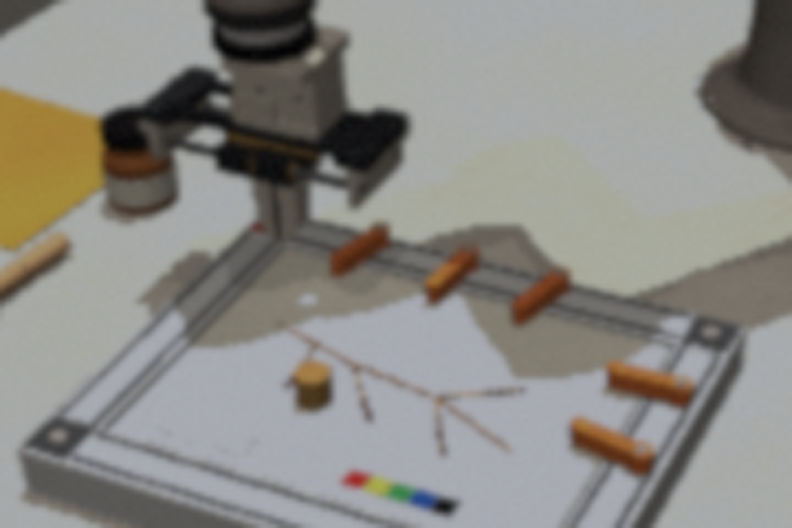

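The closed tips stand at the red-plate corner with tab1 ahead of them and clear. I'll start the trace at 5 mm per row.

```bash
python3 -m pendant '[[[0,-0.005,0.001],[0,0,0],0],[[0,-0.01,0.001],[0,0,0],0],[[0,-0.015,0.001],[0,0,0],0],[[0,-0.02,0.001],[0,0,0],0],[[0,-0.025,0.001],[0,0,0],0],[[0,-0.03,0.001],[0,0,0],0],[[0,-0.035,0.001],[0,0,0],0],[[0,-0.04,0.001],[0,0,0],0],[[0,-0.045,0.001],[0,0,0],0],[[0,-0.05,0.001],[0,0,0],0]]'
python3 st.py
```

```text
time: 3.48
tool_pos: [468.9, -205.1, 225.2]
tcp_rot: [3.14, -0.002, 0.079]
contact_force: [2.4, -4.1, 3.2]
grip_width: 0.4
frame xyz [[-120.1 -107.   225.2]] F [[ 2.1 -4.2  3.2]] [ 3.1397e+00 -2.0000e-03  7.9200e-02] 0.4467664414682169 3.4833
```

```bash
python3 -m pendant '[[[0,-0.005,0],[0,0,0],0],[[0,-0.01,0],[0,0,0],0],[[0,-0.015,0],[0,0,0],0],[[0,-0.02,0],[0,0,0],0],[[0,-0.025,0],[0,0,0],0],[[0,-0.03,0],[0,0,0],0],[[0,-0.035,0],[0,0,0],0],[[0,-0.04,0],[0,0,0],0],[[0,-0.045,0],[0,0,0],0],[[0,-0.05,0],[0,0,0],0]]'
python3 st.py; python3 -c "
from h import *
c=capture('scene');cv2.imwrite('pics/s4.png',cv2.resize(c['color'][140:260,150:330,::-1],None,fx=4.4,fy=4.4,interpolation=cv2.INTER_CUBIC))"
```

```text
time: 4.32
tool_pos: [464.2, -154.5, 224.5]
tcp_rot: [-3.141, 0.001, 0.079]
contact_force: [0.7, -0.4, -0.0]
grip_width: 0.7
frame xyz [[-120.7  -56.2  224.5]] F [[ 0.6 -0.5 -0. ]] [-3.141e+00  8.000e-04  7.920e-02] 0.6574970776219303 4.3167
```

View pics/s4.png

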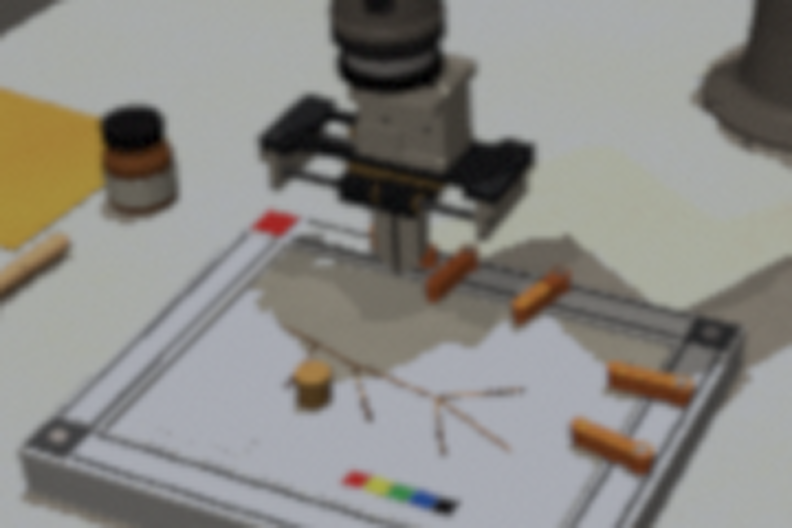

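Tab1 now lies behind the fingers along the rail, with forces under 5 N. Continuing.

```bash
python3 -m pendant '[[[0,-0.005,0],[0,0,0],0],[[0,-0.01,0],[0,0,0],0],[[0,-0.015,0],[0,0,0],0],[[0,-0.02,0],[0,0,0],0],[[0,-0.025,0],[0,0,0],0],[[0,-0.03,0],[0,0,0],0],[[0,-0.035,0],[0,0,0],0],[[0,-0.04,0],[0,0,0],0],[[0,-0.045,0],[0,0,0],0],[[0,-0.05,0],[0,0,0],0]]'
python3 st.py
```

```text
time: 5.2
tool_pos: [460.5, -104.9, 224.8]
tcp_rot: [3.141, -0.0, 0.079]
contact_force: [2.2, -1.7, 0.9]
grip_width: 0.6
frame xyz [[-120.5   -6.5  224.8]] F [[ 2.  -1.8  0.9]] [ 3.1415e+00 -5.0000e-04  7.9000e-02] 0.6347622847630309 5.2
```

```bash
python3 -m pendant '[[[0,-0.005,0],[0,0,0],0],[[0,-0.01,0],[0,0,0],0],[[0,-0.015,0],[0,0,0],0],[[0,-0.02,0],[0,0,0],0],[[0,-0.025,0],[0,0,0],0],[[0,-0.03,0],[0,0,0],0],[[0,-0.035,0],[0,0,0],0],[[0,-0.04,0],[0,0,0],0],[[0,-0.045,0],[0,0,0],0],[[0,-0.05,0],[0,0,0],0]]'
python3 st.py; python3 -c "
from h import *
c=capture('scene');cv2.imwrite('pics/s5.png',cv2.resize(c['color'][140:260,150:330,::-1],None,fx=4.4,fy=4.4,interpolation=cv2.INTER_CUBIC))"
```

```text
time: 6.03
tool_pos: [456.8, -55.3, 225.0]
tcp_rot: [3.141, -0.001, 0.079]
contact_force: [2.0, -4.7, 2.3]
grip_width: 0.7
frame xyz [[-120.3   43.2  225. ]] F [[ 1.6 -4.8  2.3]] [ 3.1406e+00 -1.3000e-03  7.9300e-02] 0.702785336154979 6.0333
```

View pics/s5.png

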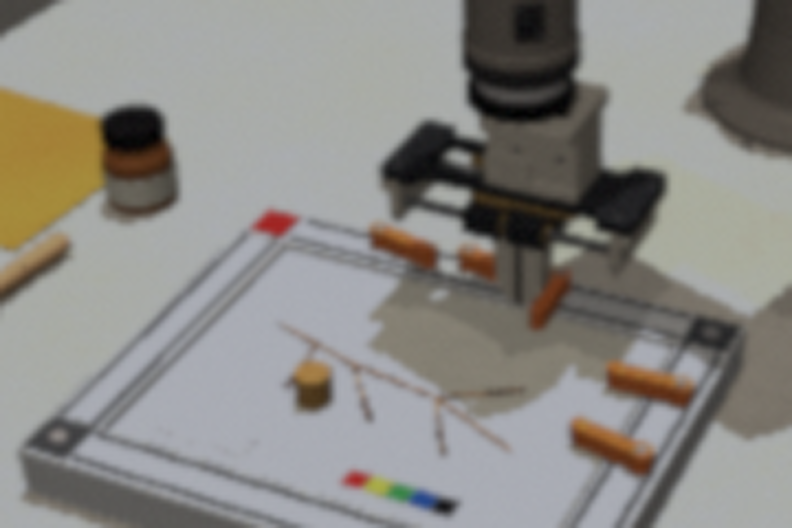

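Tab1 lies along the rail, tab2 is folded behind the fingers, and tab3 has just met the fingers. Carrying on to the corner.

```bash
python3 -m pendant '[[[0,-0.005,0],[0,0,0],0],[[0,-0.01,0],[0,0,0],0],[[0,-0.015,0],[0,0,0],0],[[0,-0.02,0],[0,0,0],0],[[0,-0.025,0],[0,0,0],0],[[0,-0.03,0],[0,0,0],0],[[0,-0.035,0],[0,0,0],0],[[0,-0.04,0],[0,0,0],0],[[0,-0.045,0],[0,0,0],0],[[0,-0.05,0],[0,0,0],0]]'
python3 st.py
```

```text
time: 6.92
tool_pos: [452.3, -5.0, 224.5]
tcp_rot: [-3.141, 0.001, 0.079]
contact_force: [0.9, -0.2, -0.6]
grip_width: 0.5
frame xyz [[-120.8   93.7  224.5]] F [[ 0.9 -0.2 -0.6]] [-3.1413e+00  7.0000e-04  7.9300e-02] 0.5005940800227224 6.9167
```

```bash
python3 -m pendant '[[[0,-0.006,0],[0,0,0],0],[[0,-0.012,0],[0,0,0],0],[[0,-0.018,0],[0,0,0],0],[[0,-0.024,0],[0,0,0],0],[[0,-0.03,0],[0,0,0],0],[[0,-0.036,0],[0,0,0],0],[[0,-0.042,0],[0,0,0],0],[[0,-0.048,0],[0,0,0],0],[[0,-0.054,0],[0,0,0],0],[[0,-0.058,0],[0,0,0],0]]'
python3 st.py; python3 -c "
from h import *
c=capture('scene');cv2.imwrite('pics/s6.png',cv2.resize(c['color'][140:260,150:330,::-1],None,fx=4.4,fy=4.4,interpolation=cv2.INTER_CUBIC))"
```

```text
time: 7.75
tool_pos: [447.9, 52.8, 224.7]
tcp_rot: [-3.142, 0.0, 0.079]
contact_force: [0.3, -0.0, -0.1]
grip_width: 0.3
frame xyz [[-120.6  151.8  224.7]] F [[ 0.3 -0.1 -0.1]] [-3.1416e+00  1.0000e-04  7.9500e-02] 0.29721915348089395 7.75
```

View pics/s6.png

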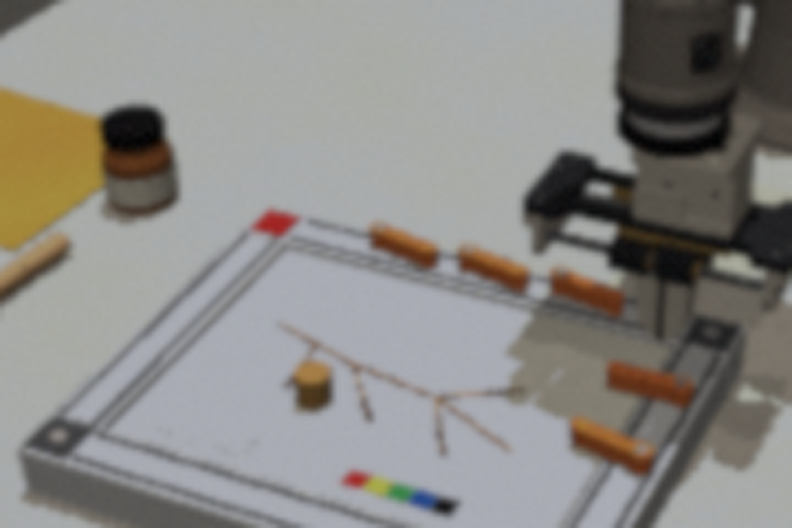

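Three buttons are folded and the fingers stand at the near-left corner. Now along the left rail (tool +x).

```bash
python3 -m pendant '[[[0.005,0,0],[0,0,0],0],[[0.01,0,0],[0,0,0],0],[[0.015,0,0],[0,0,0],0],[[0.02,0,0],[0,0,0],0],[[0.025,0,0],[0,0,0],0],[[0.03,0,0],[0,0,0],0],[[0.035,0,0],[0,0,0],0],[[0.04,0,0],[0,0,0],0],[[0.045,0,0],[0,0,0],0],[[0.05,0,0],[0,0,0],0]]'
python3 st.py
```

```text
time: 8.63
tool_pos: [497.9, 55.9, 224.5]
tcp_rot: [3.141, 0.002, 0.079]
contact_force: [-3.0, -2.9, 3.3]
grip_width: 0.5
frame xyz [[-70.6 150.9 224.5]] F [[-3.2 -2.7  3.3]] [3.1412e+00 2.1000e-03 7.9500e-02] 0.5343386642196157 8.6333
```

```bash
python3 -m pendant '[[[0.005,0,0],[0,0,0],0],[[0.01,0,0],[0,0,0],0],[[0.015,0,0],[0,0,0],0],[[0.02,0,0],[0,0,0],0],[[0.025,0,0],[0,0,0],0],[[0.03,0,0],[0,0,0],0],[[0.035,0,0],[0,0,0],0],[[0.04,0,0],[0,0,0],0],[[0.045,0,0],[0,0,0],0],[[0.05,0,0],[0,0,0],0]]'
python3 st.py; python3 -c "
from h import *
c=capture('scene');cv2.imwrite('pics/s7.png',cv2.resize(c['color'][140:260,200:380,::-1],None,fx=4.4,fy=4.4,interpolation=cv2.INTER_CUBIC))"
```

```text
time: 9.47
tool_pos: [548.4, 60.0, 224.8]
tcp_rot: [3.141, -0.001, 0.079]
contact_force: [-0.3, 0.1, 0.1]
grip_width: 0.3
frame xyz [[-19.9 151.  224.8]] F [[-0.3  0.1  0.1]] [ 3.1414e+00 -7.0000e-04  7.9100e-02] 0.2956153722173648 9.4667
```

View pics/s7.png

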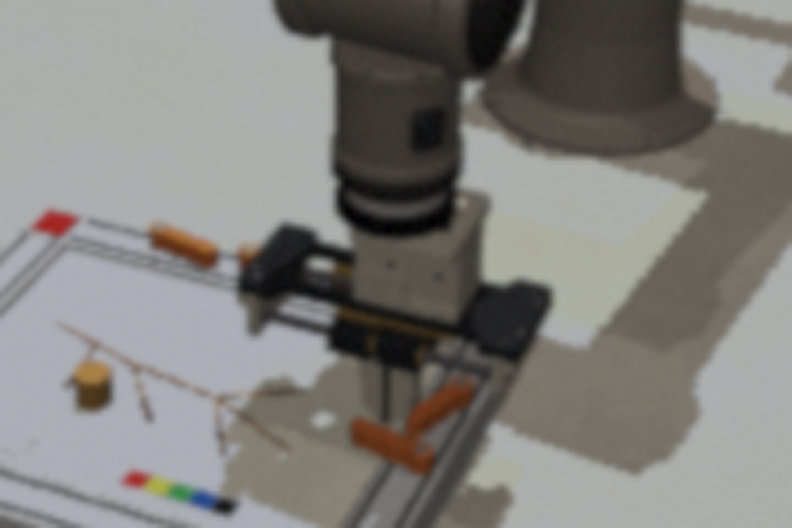

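Tab4 is almost along its rail and tab5 is next. Continuing, then running past tab5's end.

```bash
python3 -m pendant '[[[0.005,0,0],[0,0,0],0],[[0.01,0,0],[0,0,0],0],[[0.015,0,0],[0,0,0],0],[[0.02,0,0],[0,0,0],0],[[0.025,0,0],[0,0,0],0],[[0.03,0,0],[0,0,0],0],[[0.035,0,0],[0,0,0],0],[[0.04,0,0],[0,0,0],0],[[0.045,0,0],[0,0,0],0],[[0.05,0,0],[0,0,0],0]]'
python3 st.py
```

```text
time: 10.35
tool_pos: [598.2, 64.1, 224.9]
tcp_rot: [3.141, -0.001, 0.079]
contact_force: [-1.1, -1.2, 1.6]
grip_width: 0.7
frame xyz [[ 30.1 151.1 224.9]] F [[-1.1 -1.1  1.6]] [ 3.1415e+00 -8.0000e-04  7.9300e-02] 0.7124538471523739 10.35
```

```bash
python3 -m pendant '[[[0.006,0,0],[0,0,0],0],[[0.012,0,0],[0,0,0],0],[[0.018,0,0],[0,0,0],0],[[0.024,0,0],[0,0,0],0],[[0.03,0,0],[0,0,0],0],[[0.036,0,0],[0,0,0],0],[[0.042,0,0],[0,0,0],0],[[0.048,0,0],[0,0,0],0],[[0.054,0,0],[0,0,0],0],[[0.06,0,0],[0,0,0],0]]'
python3 st.py; python3 -c "
from h import *
c=capture('scene');cv2.imwrite('pics/s8.png',cv2.resize(c['color'][140:260,200:380,::-1],None,fx=4.4,fy=4.4,interpolation=cv2.INTER_CUBIC))"
```

```text
time: 11.18
tool_pos: [658.0, 68.9, 224.6]
tcp_rot: [-3.142, -0.0, 0.079]
contact_force: [0.4, -0.4, -0.4]
grip_width: 0.2
frame xyz [[ 90.1 151.1 224.6]] F [[ 0.4 -0.4 -0.4]] [-3.1415e+00 -1.0000e-04  7.9200e-02] 0.16400230890729514 11.1833
```

View pics/s8.png

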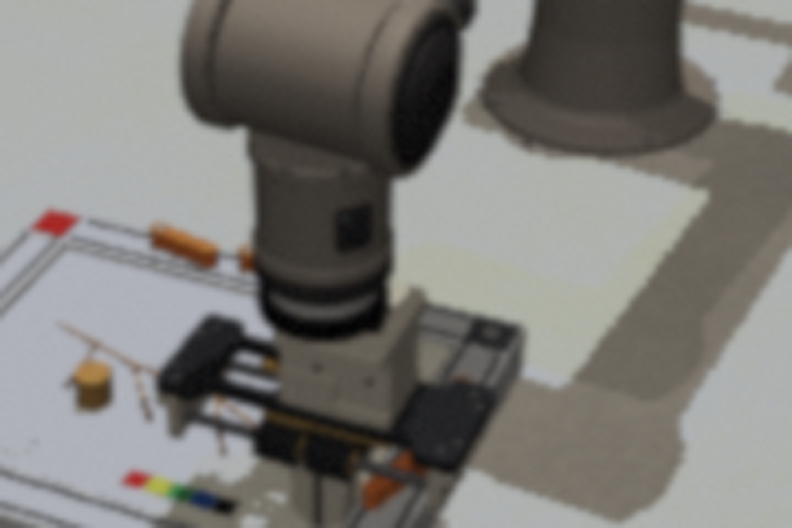

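Past tab5's end with no contact force. Lifting straight up, then moving off to the left for a check.

```bash
python3 -m pendant '[[[0,0,-0.006],[0,0,0],0],[[0,0,-0.02],[0,0,0],0],[[0,0,-0.04],[0,0,0],0],[[0,0,-0.06],[0,0,0],0],[[0,0,-0.08],[0,0,0],0],[[0,0,-0.1],[0,0,0],0],[[0,0,-0.12],[0,0,0],0],[[0,0,-0.14],[0,0,0],0],[[-0.01,-0.01,-0.15],[0,0,0],0],[[-0.03,-0.03,-0.15],[0,0,0],0]]' >/dev/null
python3 -m pendant '[[[-0.02,-0.025,0],[0,0,0],0],[[-0.04,-0.05,0],[0,0,0],0],[[-0.06,-0.075,0],[0,0,0],0],[[-0.08,-0.1,0],[0,0,0],0],[[-0.1,-0.125,0],[0,0,0],0],[[-0.12,-0.15,0],[0,0,0],0],[[-0.14,-0.175,0],[0,0,0],0],[[-0.15,-0.19,0],[0,0,0],0],[[-0.15,-0.195,0],[0,0,0],0],[[-0.15,-0.195,0],[0,0,0],0]]'
python3 - <<'E'
from h import *
t=capture("top");s=capture("scene")
A=cv2.resize(t["color"][125:255,230:440],None,fx=3.6,fy=3.6,interpolation=cv2.INTER_CUBIC)[:,:700]
B=cv2.resize(s["color"][170:300,120:440],None,fx=2.3,fy=2.3,interpolation=cv2.INTER_CUBIC)[:,:700]
cv2.imwrite("pics/f1.png",np.vstack([A,B])[:,:,::-1][:,:][:768]) if 0 else cv2.imwrite("pics/f1.png",cv2.resize(np.vstack([A,B]),(650,600*1))[:,:,::-1])
E
```

```text
time: 12.9
tool_pos: [459.5, 279.8, 375.3]
tcp_rot: [-3.141, -0.001, 0.082]
contact_force: [0.1, -0.5, 0.8]
grip_width: 0.3
```

View pics/f1.png

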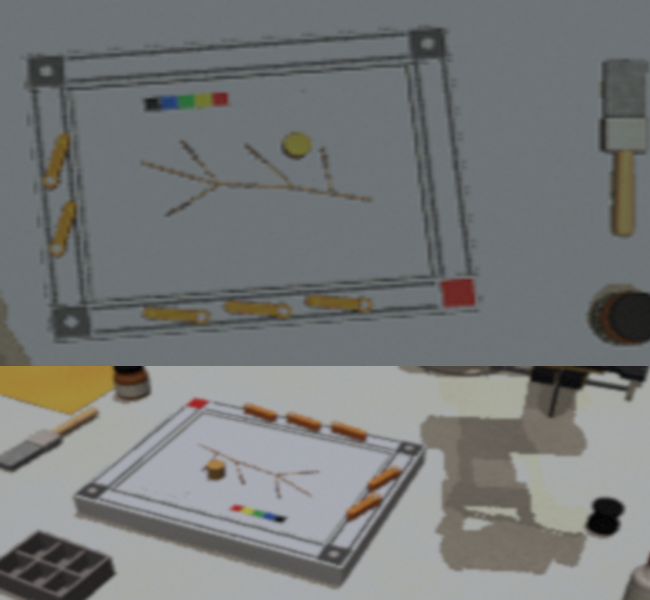

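All five look folded, but the left two less so, with their tips near the rail's inner edge. I'll measure the angles.

```bash
python3 - <<'E'
from h import *
from scipy.optimize import minimize_scalar
F=np.load("F.npy")
for n in("top","scene"):
    c=capture(n);h=cv2.cvtColor(c["color"],cv2.COLOR_RGB2HSV).astype(int)
    big=cv2.resize(((h[...,0]>7)&(h[...,0]<24)&(h[...,1]>110)).astype(np.float32),None,fx=8,fy=8,interpolation=cv2.INTER_LINEAR)
    out=[]
    for i in range(5):
        def sil(t):
            u=np.array([np.cos(t),np.sin(t)]) if i<3 else np.array([np.sin(t),-np.cos(t)]);v=np.array([-u[1],u[0]])
            q=[np.r_[PIV[i]+a*u+b*v,z] for a in(-6,54) for b in(-6,6) for z in(40,56)]
            p=proj(c,f2w(q,F));m=np.zeros(big.shape,np.float32)
            cv2.fillConvexPoly(m,cv2.convexHull(((p+.5)*8).round().astype(np.int32)),1);return m
        T=np.linspace(.9,1.75,86)
        pc=(proj(c,f2w([np.r_[PIV[i],50]],F))[0]*8).astype(int)
        sc=[]
        x0,y0=pc-200
        w=big[max(y0,0):y0+400,x0:x0+400]
        for t in T:
            m=sil(t)[max(y0,0):y0+400,x0:x0+400];sc.append((m*w).sum()/np.maximum(m,0).sum())
        sc=np.array(sc);k=sc.argmax();out.append((round(T[k],2),round(float(sc[k]),2)))
    print(n,out)
E
```

```text
top [(np.float64(1.36), 0.59), (np.float64(1.38), 0.63), (np.float64(1.37), 0.58), (np.float64(1.23), 0.61), (np.float64(1.23), 0.59)]
scene [(np.float64(1.37), 0.62), (np.float64(1.41), 0.63), (np.float64(1.39), 0.62), (np.float64(1.18), 0.63), (np.float64(1.21), 0.63)]
```

Both cameras agree on about 1.38 for tabs 1–3. Tabs 4 and 5 stand at about 1.21, over the 1.14 limit but only by a little, because the closed tips are narrower along the jaws than the finger backs suggest. There is plenty of time, so I'll repeat the left rail pass 7 mm further out, tab4 and then tab5.

```bash
python3 -m pendant '[[[-0.002,0.015,0],[0,0,0],0],[[-0.005,0.04,0],[0,0,0],0],[[-0.008,0.07,0],[0,0,0],0],[[-0.011,0.1,0],[0,0,0],0],[[-0.014,0.13,0],[0,0,0],0],[[-0.017,0.16,0],[0,0,0],0],[[-0.019,0.19,0],[0,0,0],0],[[-0.02,0.21,0],[0,0,0],0],[[-0.02,0.218,0],[0,0,0],0],[[-0.02,0.218,0],[0,0,0],0]]' >/dev/null
python3 -m pendant '[[[0,0,0],[0,0,0],0],[[0,0,0.01],[0,0,0],0],[[0,0,0.03],[0,0,0],0],[[0,0,0.05],[0,0,0],0],[[0,0,0.07],[0,0,0],0],[[0,0,0.09],[0,0,0],0],[[0,0,0.105],[0,0,0],0],[[0,0,0.115],[0,0,0],0],[[0,0,0.12],[0,0,0],0],[[0,0,0.12],[0,0,0],0]]'
python3 st.py
```

```text
time: 14.77
tool_pos: [457.2, 60.8, 253.7]
tcp_rot: [-3.141, 0.002, 0.081]
contact_force: [-0.5, 0.4, -0.7]
grip_width: 0.3
frame xyz [[-110.7  159.   253.7]] F [[-0.5  0.4 -0.7]] [-3.1413e+00  2.1000e-03  8.0500e-02] 0.3169998186018508 14.7667
```

```bash
python3 -m pendant '[[[0,0.001,0.008],[0,0,0],0],[[0,0.001,0.016],[0,0,0],0],[[0,0.001,0.022],[0,0,0],0],[[0,0.001,0.026],[0,0,0],0],[[0,0.001,0.0285],[0,0,0],0],[[0,0.001,0.0285],[0,0,0],0],[[0.005,0.001,0.0285],[0,0,0],0],[[0.01,0.001,0.0285],[0,0,0],0],[[0.015,0.001,0.0285],[0,0,0],0],[[0.02,0.001,0.0285],[0,0,0],0]]'
python3 st.py
```

```text
time: 15.6
tool_pos: [478.3, 60.5, 226.5]
tcp_rot: [3.141, -0.001, 0.079]
contact_force: [-0.4, 0.4, -1.0]
grip_width: 0.4
frame xyz [[-89.7 157.  226.5]] F [[-0.3  0.4 -1. ]] [ 3.1414e+00 -1.0000e-03  7.9100e-02] 0.3654667446684731 15.6
```

```bash
python3 -m pendant '[[[0.005,0,0],[0,0,0],0],[[0.01,0,0],[0,0,0],0],[[0.015,0,0],[0,0,0],0],[[0.02,0,0],[0,0,0],0],[[0.025,0,0],[0,0,0],0],[[0.03,0,0],[0,0,0],0],[[0.035,0,0],[0,0,0],0],[[0.04,0,0],[0,0,0],0],[[0.045,0,0],[0,0,0],0],[[0.05,0,0],[0,0,0],0]]'
python3 st.py
```

```text
time: 16.43
tool_pos: [527.7, 64.5, 226.2]
tcp_rot: [3.142, 0.0, 0.079]
contact_force: [-0.5, -0.4, -0.0]
grip_width: 0.4
frame xyz [[-40.1 157.  226.2]] F [[-0.5 -0.3 -0. ]] [3.1415e+00 1.0000e-04 7.9200e-02] 0.3661763896111991 16.4333
```

```bash
python3 -m pendant '[[[0.005,0,0],[0,0,0],0],[[0.01,0,0],[0,0,0],0],[[0.015,0,0],[0,0,0],0],[[0.02,0,0],[0,0,0],0],[[0.025,0,0],[0,0,0],0],[[0.03,0,0],[0,0,0],0],[[0.035,0,0],[0,0,0],0],[[0.04,0,0],[0,0,0],0],[[0.045,0,0],[0,0,0],0],[[0.05,0,0],[0,0,0],0]]'
python3 st.py
```

```text
time: 17.27
tool_pos: [577.7, 68.5, 226.2]
tcp_rot: [-3.142, -0.0, 0.079]
contact_force: [0.0, -0.5, 0.1]
grip_width: 0.6
frame xyz [[ 10.  157.1 226.2]] F [[-0.  -0.5  0.1]] [-3.1416e+00 -3.0000e-04  7.9200e-02] 0.640557901064342 17.2667
```

```bash
python3 -m pendant '[[[0.005,0,0],[0,0,0],0],[[0.01,0,0],[0,0,0],0],[[0.015,0,0],[0,0,0],0],[[0.02,0,0],[0,0,0],0],[[0.025,0,0],[0,0,0],0],[[0.03,0,0],[0,0,0],0],[[0.035,0,0],[0,0,0],0],[[0.04,0,0],[0,0,0],0],[[0.045,0,0],[0,0,0],0],[[0.05,0,0],[0,0,0],0]]'
```

```text
time: 18.1
tool_pos: [627.5, 72.3, 226.2]
tcp_rot: [3.141, -0.0, 0.079]
contact_force: [-0.4, -0.4, 0.5]
grip_width: 0.2
```

```bash
python3 -m pendant '[[[0.006,0,0],[0,0,0],0],[[0.012,0,0],[0,0,0],0],[[0.018,0,0],[0,0,0],0],[[0.024,0,0],[0,0,0],0],[[0.03,0,0],[0,0,0],0],[[0.032,0,0],[0,0,0],0],[[0.032,0,0],[0,0,0],0],[[0.032,0,-0.006],[0,0,0],0],[[0.032,0,-0.02],[0,0,0],0],[[0.032,0,-0.04],[0,0,0],0]]'
python3 st.py
python3 -m pendant '[[[0,0,-0.02],[0,0,0],0],[[0,0,-0.04],[0,0,0],0],[[0,0,-0.06],[0,0,0],0],[[0,0,-0.08],[0,0,0],0],[[0,0,-0.1],[0,0,0],0],[[0,0,-0.11],[0,0,0],0],[[-0.01,-0.01,-0.11],[0,0,0],0],[[-0.025,-0.03,-0.11],[0,0,0],0],[[-0.045,-0.055,-0.11],[0,0,0],0],[[-0.065,-0.08,-0.11],[0,0,0],0]]'
python3 -m pendant '[[[-0.02,-0.025,0],[0,0,0],0],[[-0.04,-0.05,0],[0,0,0],0],[[-0.06,-0.075,0],[0,0,0],0],[[-0.08,-0.1,0],[0,0,0],0],[[-0.1,-0.125,0],[0,0,0],0],[[-0.11,-0.135,0],[0,0,0],0],[[-0.115,-0.14,0],[0,0,0],0],[[-0.115,-0.14,0],[0,0,0],0],[[-0.115,-0.14,0],[0,0,0],0],[[-0.115,-0.14,0],[0,0,0],0]]'
```

```text
time: 18.93
tool_pos: [658.1, 74.9, 265.2]
tcp_rot: [-3.141, 0.004, 0.079]
contact_force: [-0.7, 0.1, -0.3]
grip_width: 0.3
frame xyz [[ 90.7 157.1 265.2]] F [[-0.7  0.1 -0.3]] [-3.1413  0.0041  0.0792] 0.272510598449306 18.9333
time: 19.77
tool_pos: [586.7, 149.7, 375.8]
tcp_rot: [3.142, 0.001, 0.078]
contact_force: [0.2, 0.1, -0.3]
grip_width: 0.4
time: 20.6
tool_pos: [463.0, 279.0, 376.1]
tcp_rot: [3.141, -0.0, 0.078]
contact_force: [-0.1, 0.0, -0.4]
grip_width: 0.3
```

```bash
python3 - <<'E'
from h import *
F=np.load("F.npy")
for n in("top","scene"):
    c=capture(n);h=cv2.cvtColor(c["color"],cv2.COLOR_RGB2HSV).astype(int)
    big=cv2.resize(((h[...,0]>7)&(h[...,0]<24)&(h[...,1]>110)).astype(np.float32),None,fx=8,fy=8)
    out=[];T=np.linspace(.9,1.75,86)
    for i in range(5):
        sc=[]
        for t in T:
            u=np.array([np.cos(t),np.sin(t)]) if i<3 else np.array([np.sin(t),-np.cos(t)]);v=np.array([-u[1],u[0]])
            p=proj(c,f2w([np.r_[PIV[i]+a*u+b*v,z] for a in(-6,54) for b in(-6,6) for z in(40,56)],F))
            m=np.zeros(big.shape,np.uint8);cv2.fillConvexPoly(m,cv2.convexHull(((p+.5)*8).round().astype(np.int32)),1);sc.append(cv2.mean(big,m)[0])
        out.append((round(float(T[np.argmax(sc)]),2),round(max(sc),2)))
    print(n,out)
    # moved things: compare with first picture
    a=cv2.imread(f"pics/{n}0.png");d=cv2.absdiff(a,c["color"][:,:,::-1]).max(2)
    cv2.imwrite(f"pics/{n}_end.png",c["color"][:,:,::-1])
t=cv2.imread("pics/top_end.png")[120:260,110:440];cv2.imwrite("pics/f2.png",cv2.resize(t,None,fx=2.4,fy=2.4,interpolation=cv2.INTER_CUBIC))
a=cv2.imread("pics/top0.png");b=cv2.imread("pics/top_end.png")
for nm,(x,y,w) in dict(weight=(319,176,7),jar=(421,238,11),glue=(130,185,10),loupe=(157,234,9),brush=(417,178,30)).items():
    T=a[y-w:y+w,x-min(w,12):x+min(w,12)];r=cv2.matchTemplate(b[y-w-6:y+w+6,x-min(w,12)-6:x+min(w,12)+6],T,5);_,s,_,l=cv2.minMaxLoc(r);print(nm,l[0]-6,l[1]-6,round(s,2))
E
```

```text
top [(1.36, 0.61), (1.38, 0.65), (1.37, 0.58), (1.33, 0.62), (1.3, 0.63)]
scene [(1.37, 0.63), (1.41, 0.64), (1.39, 0.62), (1.32, 0.64), (1.34, 0.63)]
weight 0 0 1.0
jar 0 0 0.97
glue 0 0 1.0
loupe 0 0 0.74
brush 0 0 1.0
```

View pics/f2.png

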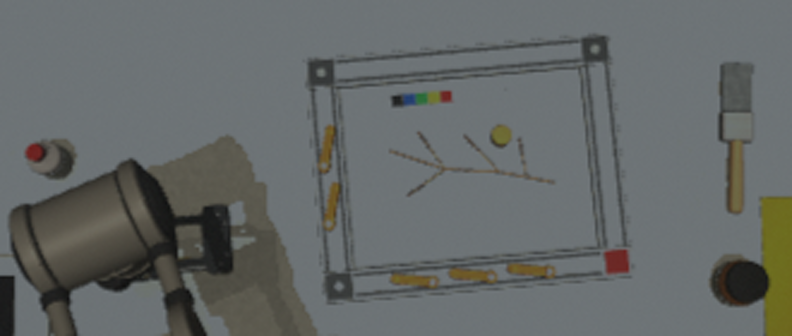

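All five buttons lie on their rails and the arm is clear, with its tips about 198 mm up. Handing in.

```bash
python3 -c "
from plant import *
o=get_obs();print(o['time'],abs(o['dq']).max(),o['contact_force']);close_job()"
```

```text
20.7 0.003208652199988809 [-0.35957714  0.11131443  0.49209283]
the job is handed in; nothing more can be done
```

All five turn-buttons are folded along their rails, and I handed the job in at 20.7 s of the 51 s allowed; no verdict is reported.

- **Tracing:** I traced the near rail and then the left rail with closed fingertips about 9 mm above the board. The wrist force never read above about 6 N at the end of any move.
- **Second pass:** After the first pass, tabs 4 and 5 stood at only about 1.2 rad, just over the 1.14 limit. I traced the left rail again 6 mm further out, doing tab 4 and then tab 5.
- **Final angles:** From both cameras, tabs 1–3 stand at about 1.36–1.41 rad and tabs 4–5 at about 1.30–1.34 rad. The two cameras agree to within about 0.04 rad.
- **Other objects:** The weight, jar, glue and brush match their starting image positions. The board looks unmoved in the pictures, but I did not measure its shift.
- **Not confirmed:** The loupe's match score was weak (0.74) because the arm partly hid it in the top view. It had looked upright in the scene view before the second pass, and the fingertips were about 196 mm up each time the arm was near it.
- **At hand-in:** The arm was clear of everything and at rest, with about 0.6 N residual on the force reading.

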